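# Feed a bar under the shear guard with the push stick

## Task

Turn the red clamp knob to swing the gate fully out of the feed lane of the bench shear, then pick up the orange push stick and with it, never with the robot itself, push the aluminium bar from behind, under the yellow guard, until its front end rests against the steel length stop, without shifting the stop's setting. Then lay the push stick back on the black rubber mat, handle up as it was, and leave the can, the square and the tape measure where they are.

Things in the scene. Friction and masses are not known exactly. Their poses are not given: they have to be found in the camera images.
- mouth (a point): Centre of the feed lane's floor at the front face of the shear's low guard, 12 mm above the table. +y feed direction, +x across to the right, z up. Guard (yellow cheeks and lip, clear roof): x=-54..54, y=0..60, 24 free height above the bed, top 32 above it, 92 wide inside. Behind it the knife frame, x=-64..64, y=62..96, 115 above the bed, knife raised 25; lever on -x side leans up along +y.
- shear: Blue bench bar shear, fixed; origin on the table under the mouth, axes as the mouth's. Bed 130 wide (x), y=-290..260, flat top 12 above the table. Two aluminium fences (12 wide, only 6 above the bed) leave a 56 wide lane that guides the bar, y=-285..175.
- gate (a joint): Red gate arm (16 wide, 9 thick, underside 8 above the bed) on a post 72 to the -x side of the lane's centre, 80 before the mouth. rad: 0 = straight across, tip 4 mm short of the lane's centre, blocking the bar; grows anticlockwise from above, tip moving along the feed; end stop 1.5; clear from 1.0, fully out above 1.3. Starts at 0 to 0.25. Stiff (0.06 N m), stays where left.
- gate_grip (a point): Red clamp knob of the gate: a bar grip 46 long, 14 wide, 22 high, on the gate's axis, long side along the gate's arm. This point is its centre, 58 above the table. Its x axis points along the arm (from post to arm tip), z up, and turns with it.
- stop_face (a point): Steel length stop across the lane beyond the knife: block 60 wide, 26 high, face square to the feed. This point is the middle of the face that the bar must meet, 8 above the bed; axes as the shear's (+y along the feed). Its carriage sits 140 to 175 mm beyond the mouth and is held by friction of about 45 N: pushing harder shifts it.
- bar_front (a point): Leading end of the loose aluminium bar (120 long, 50 wide, 16 thick, about 0.26 kg) lying in the lane before the gate. This point is the centre of its front end face, 8 above the bed; +y along the bar in the feed direction, z up. It slides at about 1 to 2 N.
- bar_tail (a point): Centre of the bar's rear end face, 120 mm behind bar_front, 8 above the bed: where the stick pushes. Same axes as bar_front. With the bar at the stop it lies 20 to 55 mm inside the guard's mouth.
- stick_grip (a point): Orange push stick, 0.14 kg, loose on the mat: blade 170 long, 20 wide, 12 high, along its underside; on it a handle block 80 long, 24 wide, top 53 above the underside. This point: middle of the handle, 36 above the underside, near the centre of mass. +x points along the blade to its tip, z up. Handle reaches 40 either way.
- stick_tip (a point): Front end of the push stick's blade, 125 mm along +x from stick_grip and 6 above its underside. Ahead of the handle, 85 mm of blade stand free.
- mat: Black rubber mat, fixed, 300 (x) by 140 (y), 3 thick; origin at the centre of its underside, on the table. The stick lies along its x at the start, tip to +x.
- can: Bystander: upright can, radius 30, height 100; origin under its centre. Leave alone.
- square: Bystander: try square lying flat, dark wood stock 100 along its x, thin steel blade to its +y reaching 128; 18 high. Leave alone.
- tape: Bystander: yellow tape measure, 65 by 62, 35 high, origin under its centre. Leave alone.
Mind the look-alikes: they are no part of the job. What is meant by the part that bears stick_grip is not green, pink or purple, and is the larger of those in its own colour.

How it is judged (in metres and radians):
On the way, in this order (a step that is already met when the one before it is completed fails the run):
1. the gate is swung out of the lane (1.15 rad or more) (value of joint gate above 1.15 rad), for 0.2 s.
2. the push stick is picked up (height (world z) of stick_grip above 0.046 m), for 0.1 s.
3. the stick pushes the bar, whose front end has entered the guard (contact force between stick and bar above 0.2 N and y of bar_front in the frame of mouth above 0 m).
4. the bar's front end is against the length stop (y of bar_front in the frame of stop_face above -0.004 m and x of bar_front in the frame of mouth between -0.008 and 0.008 m), for 0.2 s.
At the end, for the whole second after the job is handed in: Bar front within 4 mm of the stop and 8 mm of the lane's centre; gate at 1.15 rad or more; stick released on its underside (tilt under 0.12 rad), handle middle within 120 mm (x) and 65 mm (y) of the mat's centre and at most 6 mm above its resting height; both at rest (all of step 4 and value of joint gate above 1.15 rad and linear speed of each of bar, stick below 0.01 m/s and x of stick_grip in the frame of mat between -0.12 and 0.12 m and y of stick_grip in the frame of mat between -0.065 and 0.065 m and z of stick_grip in the frame of mat below 0.045 m and angle between stick_grip's own z axis and vertical below 0.12 rad); the robot touches nothing.
It fails at once if the robot itself touches the bar (contact force between any of the fingers, the arm and bar above 0.5 N).
It fails at once if the length stop is shifted by more than 6 mm (distance of stop_face from where it was at the start of the episode above 0.006 m).
It fails at once if the can is moved by more than 25 mm (distance of can from where it was at the start of the episode above 0.025 m).
It fails at once if the square is moved by more than 25 mm (distance of square from where it was at the start of the episode above 0.025 m).
It fails at once if the tape measure is moved by more than 25 mm (distance of tape from where it was at the start of the episode above 0.025 m).
It also fails if it takes over 64 s, if anything falls off the work surface, if the arm or the gripper's body presses on something with over 40 N, if the wrist force passes 120 N, or if a joint passes its speed limit or range.

## Robot

A 6-joint arm with a two-finger parallel gripper is mounted at the origin on the work surface. World frame = base frame: x ahead of the robot, y to its left, z up, the work surface at z = 0. Lengths are in mm, angles in rad, forces in N, time in s.
With the tool pointing down it reaches from about 275 to 725 mm from the base axis. Payload 15.9 kg.
Tool frame: the origin (TCP) lies at the very end of the fingers, on their centre line; the grasp point (between the pads) lies 19 mm behind it; z points along the fingers, y is the direction in which the jaws open and shut (so a half turn about z gives the same grasp; the last joint's range is limited). The gripper opens to 85 mm and grips with 20 to 120 N. Pads are 22 mm wide; open, the fingers measure 114 mm over their backs; the gripper's body (76 mm by 85 mm) begins 54 mm behind the grasp point. The pads swing forward as they close: fully open they stand 13 mm farther back than shut.
Start: joints at [-1.314, 0.213, -0.034, 1.323, 0, 1.571], TCP at [126.988, -483.59, 231.306] pointing down, gripper open.
Joint ranges: [-2.98, 2.98], [-0.74, 1.72], [-1.14, 1.35], [-2.1, 2.04], [-1.57, 1.44], [-3.14, 3.14]. Speed limits (rad/s): [1.89, 1.89, 2.39, 2.57, 3.14, 3.14].

## Interface

Orientations are given as a unit quaternion [w, x, y, z].
In Python, from workcell import env gives the robot as it stands.
- The arm moves only by the shell command python3 -m handwheel 'ROWS' [OPENING] [FORCE]. ROWS is JSON, one flat list of numbers, 4 for each row, row after row: the shift along the tool's x, y, z in mm, then the turn about the tool's z in rad. In form: [tx, ty, tz, turn, tx, ty, tz, turn, ...]. A call has 1 to 10 rows; each row is the pose to reach, as a shift and turn from the pose measured when the call began, along the tool's axes at that moment; what a row does not reach only later rows make up. A row lasts 1/10 s, in which the tool goes at most 50 mm and 8.59 degrees, less where a joint would pass 70% of its speed; a pose out of reach is approached as far as the arm can. A call with a gripper value outside its range is refused whole. OPENING is the opening in per cent of the stroke, from 0 (shut) to 100 (fully open), set as the call begins (- or left out, the last holds). The fingers move at their own pace and stop on an object; FORCE is the grip in N (left out, the last holds). Time passes only in rows, so rows that repeat a pose let the fingers close. It gives the time, the measured TCP pose, the force and the opening at its end, in the units of the state.
- env.read_state(): the state, without advancing time (a new reading comes with each control period).
- env.get_image(name): name is "scene" or "top" or "wrist"; returns a dict with "image" (480x640x3 uint8, blue, green, red), "fov_y" (degrees; the focal length in pixels is half the picture's height over the tangent of half this angle, whatever the lens; pixels are square), "cx", "cy" (the principal point, pixels), "camera_from_world" (4x4, takes a point from world to camera coordinates). Camera axes: x right, y down, z forward; pixel columns grow to the right and rows downward; lengths in mm; the calibration is good to about 2 mm. The wrist camera is an equidistant fisheye: a pixel r from the principal point sees the ray r / f radians off the axis. A picture is of the moment at which its call begins. There is no depth.
- env.finish_job(): hands the job in, once; it reports no verdict.
Trained networks look in the newest picture that a camera, given by its name, has taken for a name from the list of things; names that differ only in an ending like _2 or _b are one class to them, and where a whole thing is asked for, a point or a joint stands for the part that bears it (a point fixed in the world has none). Each returns a list of dicts, best first, with "p" (0 to 1); they miss things now and then, are a little off and sometimes report something else, mostly with a low value. They report only what shows in the picture. A call takes as long as a camera call. They do not tell look-alikes from the thing itself.
- env.recognise(camera, query): "extent" ([left, top, right, bottom] in pixels, round what is visible of it).
- env.landmark_of(camera, query): "point" ([row, column] in pixels: a listed point, or the origin of a listed thing).
The state is a dict: "t": time; "joint_pos": joint angles; "dq": joint speeds; "joint_efforts": joint torques, N m; "position": TCP position; "orientation": TCP orientation; "ft_force": force on the tool from outside, world axes, zero at the start; "ft_torque": the same for the moment, N m; "opening": finger opening in mm.
Only numpy, scipy, OpenCV 4.12 (cv2) and the standard library are available. Lean on these libraries where they do the work, as an engineer would, in place of code of your own. Each camera call takes 0.05 s, during which the arm holds its last target.

## Working session

There is one attempt and no reset: what is moved stays moved. The work goes in short steps, Python scripts to look and compute and a shell command to move; the robot and the scene stay as the last step left them, time stands still between calls to the robot, and variables do not carry over. Pictures are saved under pics/ and viewed, and the job is handed in when it is done.

```bash
ls; mkdir -p pics; cat > h.py <<'E'
import numpy as np, cv2, json
from workcell import env
def shot(cam,fn):
    d=env.get_image(cam); cv2.imwrite('pics/'+fn,d['image']); return d
def ray(d,rc):
    T=np.array(d['camera_from_world'],float); R=T[:3,:3]; t=T[:3,3]
    f=240/np.tan(np.radians(d['fov_y'])/2)
    u=rc[1]-d['cx']; v=rc[0]-d['cy']
    if d.get('fish'):
        r=np.hypot(u,v); th=r/f; s=np.sin(th)/max(r,1e-9); c=np.array([u*s,v*s,np.cos(th)])
    else: c=np.array([u/f,v/f,1])
    return -R.T@t, R.T@c
def atz(d,rc,z):
    o,r=ray(d,rc); return o+r*(z-o[2])/r[2]
def proj(d,p):
    T=np.array(d['camera_from_world'],float); c=T[:3,:3]@np.array(p,float)+T[:3,3]
    f=240/np.tan(np.radians(d['fov_y'])/2)
    if d.get('fish'):
        r=np.hypot(c[0],c[1]); th=np.arctan2(r,c[2]); return (d['cy']+f*th*c[1]/r, d['cx']+f*th*c[0]/r)
    return (d['cy']+f*c[1]/c[2], d['cx']+f*c[0]/c[2])
E
python3 - <<'E'
from h import *
st=env.read_state(); print({k:np.round(v,3).tolist() for k,v in st.items()})
Q=dict(mouth=12,shear=0,gate_grip=58,stop_face=20,bar_front=20,bar_tail=20,stick_grip=39,stick_tip=9,mat=0,can=0,square=0,tape=0)
for c in ['top','scene']:
    d=shot(c,c+'0.png'); print(c,d['fov_y'],d['cx'],d['cy'],np.round(d['camera_from_world'],3).tolist())
    for q,z in Q.items():
        for r in env.landmark_of(c,q)[:4]:
            print(q,np.round(r['point'],1),round(r['p'],2),np.round(atz(d,r['point'],z),1))
d=shot('wrist','w0.png')
E
```

```text
pics
{'t': 0.0, 'joint_pos': [-1.314, 0.213, -0.035, 1.324, -0.0, 1.571], 'dq': [0.001, -0.0, -0.001, 0.0, -0.001, 0.001], 'joint_efforts': [-0.001, -68.617, 48.712, 0.018, 0.0, -0.0], 'position': [126.905, -483.275, 230.821], 'orientation': [-0.001, 0.992, 0.128, -0.0], 'ft_force': [-0.343, -0.626, -0.425], 'ft_torque': [0.022, -0.054, 0.023], 'opening': 85.372}
top 44.09032730897982 314.702860742332 239.59544505249087 [[-0.002, -1.0, -0.005, -74.745], [-0.984, 0.003, -0.179, 558.304], [0.179, 0.005, -0.984, 1344.845], [0.0, 0.0, 0.0, 1.0]]
mouth [243.1 189.7] 0.63 [557.5 226.4  12. ]
shear [244.5 187.4] 0.8 [556.1 234.5   0. ]
gate_grip [274.  214.4] 0.56 [476.4 156.4  58. ]
stop_face [238.  122.9] 0.77 [569.1 386.3  20. ]
bar_front [246.7 234.2] 0.71 [546.9 117.3  20. ]
bar_tail [245.1 280.5] 0.66 [550.4   6.   20. ]
stick_grip [277.8 511.9] 0.9 [ 467.7 -537.8   39. ]
stick_grip [349.3 435.9] 0.68 [ 303.5 -353.6   39. ]
stick_grip [317.6 341.7] 0.57 [ 376.2 -138.4   39. ]
stick_grip [350.9 512.2] 0.57 [ 299.5 -528.1   39. ]
stick_tip [218.5 398.7] 0.93 [ 617.2 -281.1    9. ]
stick
[... 777 characters left out ...]
 20. ]
bar_front [214.  364.7] 0.92 [549.9 114.4  20. ]
bar_tail [235.  334.3] 0.56 [551.2  -3.7  20. ]
stick_grip [280.2 117.6] 0.9 [ 314.8 -538.4   39. ]
stick_grip [244.3 181.4] 0.86 [ 319.4 -354.5   39. ]
stick_grip [319.9 149. ] 0.78 [ 468.8 -529.2   39. ]
stick_grip [281.7 230.1] 0.74 [ 503.9 -317.8   39. ]
stick_tip [232.5 154.5] 0.91 [ 210.1 -387.3    9. ]
stick_tip [305.7  76.9] 0.84 [ 295.6 -651.7    9. ]
stick_tip [311.3 272.1] 0.68 [ 627.2 -277.6    9. ]
stick_tip [363.8 163.2] 0.66 [ 574.5 -556.8    9. ]
mat [298. 235.] 0.62 [ 530.  -326.8    0. ]
can [329.  343.4] 0.9 [ 776.3 -167.8    0. ]
square [299.3 385.2] 0.7 [782.9 -28.5   0. ]
tape [262.2 434.3] 0.65 [786.6 156.7   0. ]
```

View pics/top0.png

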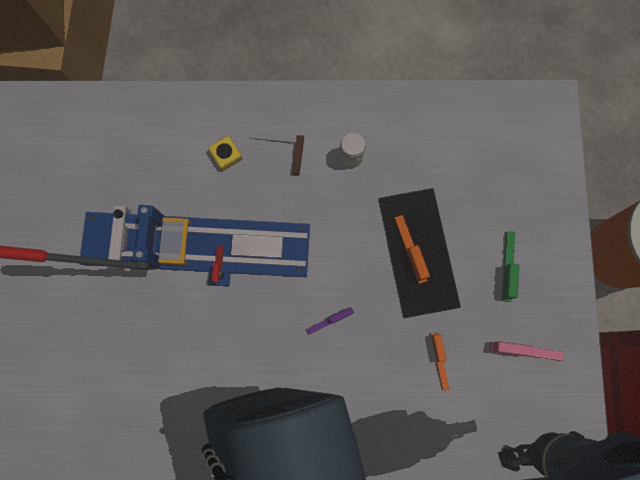

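View pics/scene0.png

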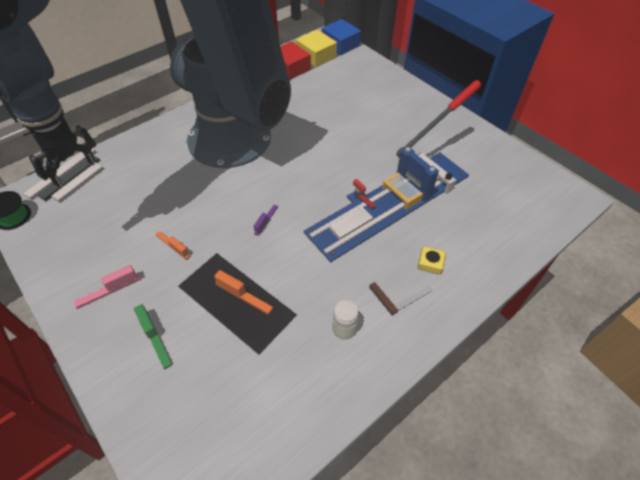

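The top view (2.4 mm/px) shows the shear at left with the gate at about px (217,265). The right stick is the large orange one on the mat, around (412,250). The small orange, green, pink and purple sticks are decoys. Next I go above the gate for a close look.

```bash
cat >> h.py <<'E'
from scipy.spatial.transform import Rotation as Ro
def pose():
    s=env.read_state(); q=np.array(s['orientation']); R=Ro.from_quat(q[[1,2,3,0]]).as_matrix()
    return np.array(s['position']),R,s
def rel(target,yaw=None,sym=True):
    """shift in tool axes and turn; yaw = desired world angle of tool x axis"""
    p,R,s=pose(); d=R.T@(np.array(target,float)-p); y0=np.arctan2(R[1,0],R[0,0]); t=0
    if yaw is not None:
        t=-(yaw-y0)
        m=np.pi if sym else 2*np.pi
        t=(t+m/2)%m-m/2
    print('rel',np.round(d,1),'turn',round(t,3),'| at',np.round(p,1),'yaw',round(y0,3),'tilt',np.round(R[:2,2],4),'j6',round(s['joint_pos'][5],2),'t',round(s['t'],2),'F',np.round(s['ft_force'],1),'open',round(s['opening'],1))
def wshot(fn):
    d=shot('wrist',fn); d['fish']=True; return d
E
python3 - <<'E'
from h import *
rel([440,110,230],0.05)
E
```

```text
rel [ 453.5 -494.6    1.3] turn 0.207 | at [ 127.  -483.6  231.3] yaw 0.257 tilt [0. 0.] j6 1.57 t 1.35 F [-0.2  0.6  0.2] open 85.4
```

View pics/w0.png

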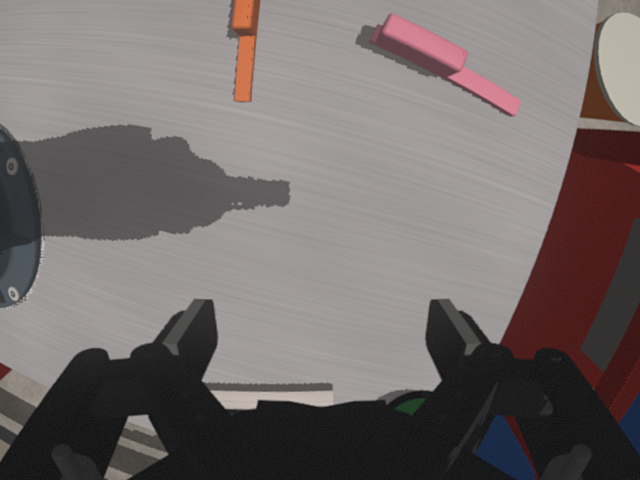

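The wrist view shows the fingers at the bottom and looks out along tool +x.

```bash
python3 -m handwheel '[40,-44,0,0.02, 80,-88,0,0.05, 120,-131,0,0.08, 160,-175,0,0.1, 200,-218,0,0.12, 240,-262,0,0.14, 280,-305,0,0.16, 320,-349,0,0.18, 360,-393,0,0.2, 400,-437,0,0.207]' 100
python3 -c "
from h import *
rel([400,110,230],0.05)"
```

```text
t: 2.35
position: [352.8, -55.5, 231.6]
orientation: [0.0, 1.0, 0.025, 0.0]
ft_force: [1.3, -0.9, 0.3]
opening: 85.4
rel [  55.3 -163.     1.6] turn -0.001 | at [352.8 -55.5 231.6] yaw 0.049 tilt [ 0.001  -0.0003] j6 2.94 t 2.35 F [ 1.3 -0.9  0.3] open 85.4
```

Joint 6 nears its limit here, so I will grasp the knob with the half-turned grip. First a look from this side.

```bash
python3 -m handwheel '[15,-45,0,-0.1, 30,-90,-5,-0.25, 50,-135,-10,-0.4, 50,-145,-20,-0.45, 50,-145,-20,-0.45,50,-145,-20,-0.45,50,-145,-20,-0.45]' 
python3 - <<'E'
from h import *
d=wshot('w1.png')
for q,z in dict(mouth=12,gate_grip=58,stop_face=20,bar_front=20,bar_tail=20).items():
    for r in env.landmark_of('wrist',q)[:2]: print(q,np.round(r['point'],1),round(r['p'],2),np.round(atz(d,r['point'],z),1))
rel([480,153,100],3.2,False)
E
```

```text
t: 3.05
position: [395.3, 90.6, 251.4]
orientation: [0.0, 0.969, 0.246, 0.0]
ft_force: [0.1, -0.1, 0.4]
opening: 85.5
mouth [  9.2 279.1] 0.89 [556.7 226.6  12. ]
gate_grip [102.2 305.6] 0.69 [477.4 150.2  58. ]
bar_front [ 58.7 365.7] 0.69 [548.3 122.7  20. ]
bar_tail [123.6 464.7] 0.81 [544.5   1.3  20. ]
rel [103.6 -14.  151.7] turn -2.702 | at [395.5  91.3 251.6] yaw 0.498 tilt [ 0.001  -0.0003] j6 2.87 t 3.35 F [ 0.2 -0.1 -0.9] open 85.5
```

View pics/w1.png

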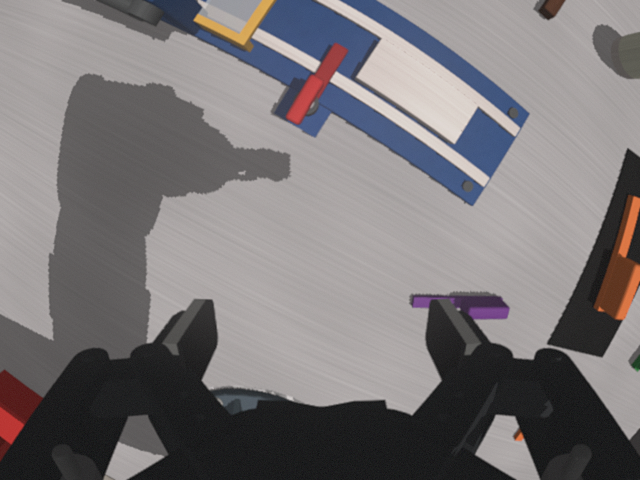

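```bash
python3 - <<'E'
import cv2
im=cv2.imread('pics/w1.png')
cv2.imwrite('pics/w1c.png',cv2.resize(im[30:160,230:400],None,fx=4.5,fy=4.5,interpolation=cv2.INTER_CUBIC))
E
```

```text
(no output)
```

View pics/w1c.png

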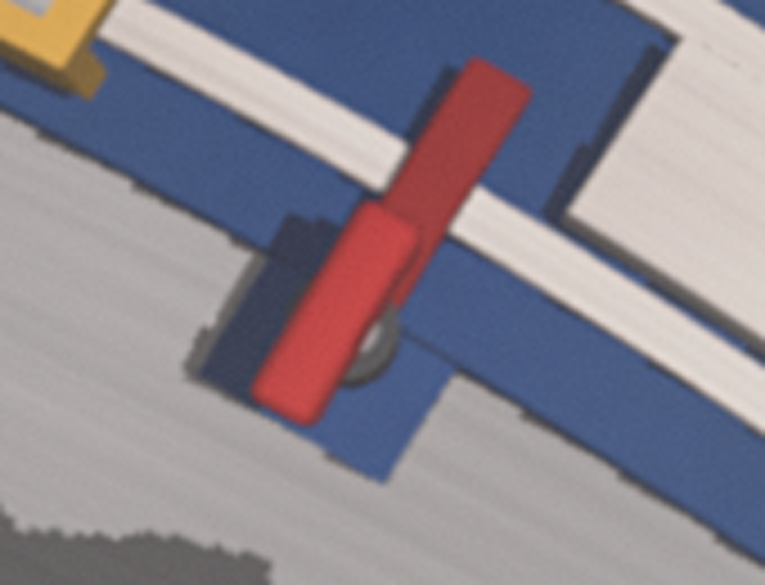

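```bash
python3 - <<'E'
from h import *
d=env.get_image('wrist'); d['fish']=True
f=lambda x,y,z: atz(d,(30+y/4.5,230+x/4.5),z)
a,b=f(285,407,69),f(393,218,69); v=b-a; print('knob',a,b,(a+b)/2,np.linalg.norm(v),np.arctan2(v[1],v[0]))
a=f(500,80,29);print('tip',a)
a,b=f(105,38,18),f(765,433,18);v=b-a;print('fence',a,b,np.arctan2(v[1],v[0])-np.pi/2)
a=atz(d,(142,461),28);b=f(570,213,28);v=b-a;print('bar',a,b,np.linalg.norm(v),np.arctan2(v[1],v[0])-np.pi/2)
E
```

```text
knob [457.91352848 151.92009716  69.        ] [500.22513439 151.42517923  69.        ] [479.06933144 151.6726382   69.        ] 42.314500338199366 -0.011696444888025964
tip [544.2498606  149.73684358  29.        ]
fence [515.42312413 233.81179164  18.        ] [505.65552209  60.00829109  18.        ] -3.1977327101071076
bar [524.52271931  -1.31253121  28.        ] [525.34135606 122.26122828  28.        ] 123.5764710614155 -0.006624584223521746
```

```bash
python3 - <<'E'
from h import *
rel([479,151.7,150],3.12,False)
E
python3 -m handwheel '[10,0,10,-0.14, 20,0,20,-0.28, 30,-2,30,-0.42, 40,-4,40,-0.56, 50,-6,50,-0.7, 60,-8,60,-0.84, 70,-9,70,-0.98, 80,-10,80,-1.12, 90,-11,90,-1.26, 102,-13,101,-1.4]'
python3 - <<'E'
from h import *
rel([479,151.7,150],3.12,False)
E
```

```text
rel [102.1 -13.1 101.7] turn -2.622 | at [395.5  91.4 251.6] yaw 0.498 tilt [ 0.001  -0.0003] j6 2.87 t 3.4 F [ 0.3 -0.8  0.9] open 85.5
t: 4.4
position: [479.3, 151.6, 150.3]
orientation: [0.001, 0.58, 0.814, 0.0]
ft_force: [-0.3, 0.6, 0.2]
opening: 85.3
rel [ 0.2 -0.3  0.3] turn -1.216 | at [479.3 151.6 150.3] yaw 1.904 tilt [ 0.001  -0.0004] j6 1.54 t 4.4 F [-0.3  0.6  0.2] open 85.3
```

```bash
python3 -m handwheel '[0,0,0,-0.14, 0,0,0,-0.28, 0,0,0,-0.42, 0,0,0,-0.56, 0,0,0,-0.7, 0,0,0,-0.84, 0,0,0,-0.98, 0,0,0,-1.12, 0,0,0,-1.21, 0,0,0,-1.216]' 60
python3 - <<'E'
from h import *
d=wshot('w2.png')
rel([479,151.7,42],3.12,False)
E
```

```text
t: 5.4
position: [479.3, 151.5, 150.2]
orientation: [0.0, 0.01, 1.0, -0.0]
ft_force: [0.9, 0.7, 0.7]
opening: 51.1
rel [  0.5   0.2 108.2] turn -0.002 | at [479.3 151.5 150.2] yaw 3.118 tilt [ 0.001  -0.0003] j6 0.33 t 5.45 F [ 0.1  0.9 -0.5] open 51.2
```

View pics/w2.png

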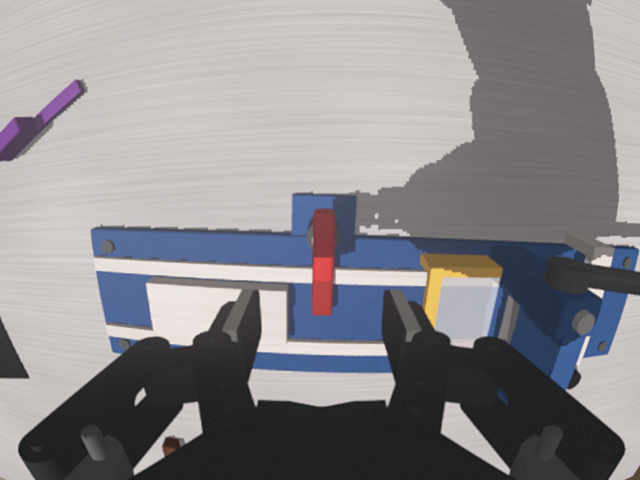

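The red knob (col 322) sits centred between the fingers. I descend and close.

```bash
python3 -m handwheel '[0,0,30,0, 0,0,60,0, 0,0,85,0, 0,0,100,0, 0,0,107,0, 0,0,107,0]' 60
python3 -m handwheel '[0,0,0,0, 0,0,0,0, 0,0,0,0, 0,0,0,0, 0,0,0,0, 0,0,0,0]' 0 40
python3 - <<'E'
from h import *
d=wshot('w3.png')
rel([479,151.7,42],3.12,False)
E
```

```text
t: 6.05
position: [479.0, 151.3, 42.7]
orientation: [-0.0, 0.013, 1.0, -0.0]
ft_force: [1.0, 0.3, -0.5]
opening: 51.2
t: 6.65
position: [479.7, 152.6, 43.7]
orientation: [0.001, 0.012, 1.0, 0.001]
ft_force: [-0.8, 9.2, 2.3]
opening: 13.5
rel [ 0.7 -1.   1.7] turn -0.003 | at [479.7 152.7  43.7] yaw 3.117 tilt [0.0012 0.002 ] j6 0.33 t 6.7 F [-1.3  9.6  2.5] open 13.0
```

View pics/w3.png

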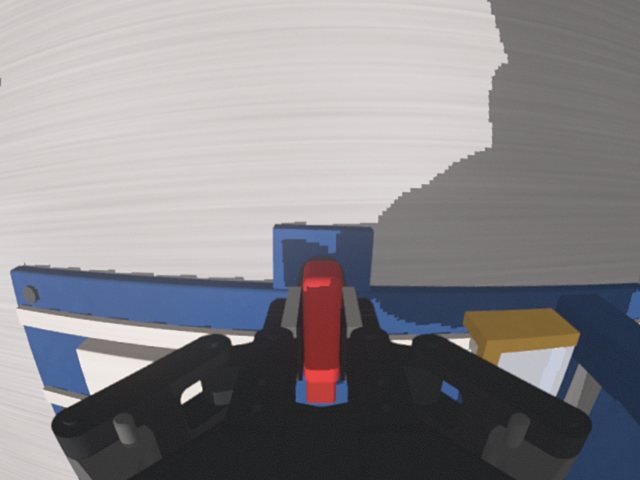

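```bash
python3 -m handwheel '[0,0.5,0,-0.12, 0,0.5,0,-0.24, 0,0.5,0,-0.36, 0,0.5,0,-0.48, 0,0.5,0,-0.6, 0,0.5,0,-0.72, 0,0.5,0,-0.84, 0,0.5,0,-0.96, 0,0.5,0,-1.08, 0,0.5,0,-1.2]'
python3 -m handwheel '[0,0,0,-0.1, 0,0,0,-0.18, 0,0,0,-0.2, 0,0,0,-0.2]'
python3 - <<'E'
from h import *
d=wshot('w4.png')
rel([479,151.7,42],3.12,False)
E
```

```text
t: 7.7
position: [479.6, 152.9, 43.8]
orientation: [0.001, -0.556, 0.831, 0.0]
ft_force: [1.1, -1.6, -6.1]
opening: 13.2
t: 8.1
position: [479.6, 152.9, 43.8]
orientation: [0.001, -0.636, 0.772, 0.0]
ft_force: [1.6, -1.2, -8.2]
opening: 13.1
rel [1.3 0.4 1.8] turn 1.399 | at [479.6 152.9  43.8] yaw -1.764 tilt [0.0011 0.0015] j6 -1.07 t 8.15 F [ 1.3 -0.  -8.6] open 13.1
```

View pics/w4.png

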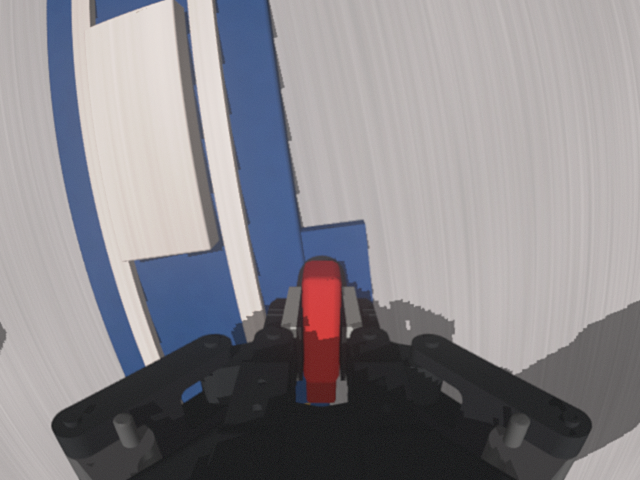

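The gate is at about 1.43 rad. I release, lift and head for the mat.

```bash
python3 -m handwheel '[0,0,0,0, 0,0,0,0, 0,0,0,0, 0,0,0,0]' 45
python3 -m handwheel '[0,0,-25,0, 0,0,-60,0, 0,0,-110,0, 0,0,-150,0.1, 0,0,-180,0.24, 0,0,-190,0.38, 0,0,-200,0.52,0,0,-200,0.66,0,0,-200,0.8,0,0,-200,0.94]' 100
python3 - <<'E'
from h import *
d=shot('top','t1.png')
rel([440,-330,240],0.35,False)
E
```

```text
t: 8.55
position: [479.7, 153.0, 44.0]
orientation: [0.001, -0.636, 0.772, 0.0]
ft_force: [0.3, -0.6, 0.2]
opening: 38.6
t: 9.55
position: [479.4, 152.6, 244.2]
orientation: [0.001, -0.214, 0.977, 0.001]
ft_force: [-1.0, 0.4, -0.1]
opening: 85.6
rel [ 233.8 -424.1    3.2] turn -3.069 | at [479.5 152.6 244.2] yaw -2.719 tilt [0.0017 0.0018] j6 -0.11 t 9.6 F [ 0.  -1.1  0. ] open 85.4
```

View pics/t1.png

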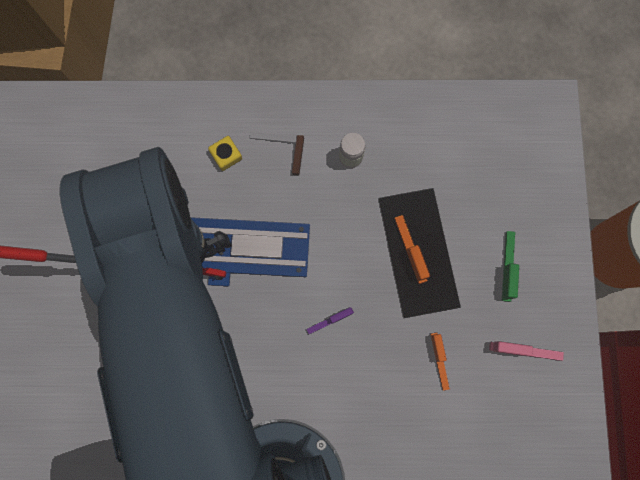

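The gate is seen swung out. The stick is on the mat with its tip at about px (399,216) and its handle rear at (424,282).

```bash
python3 -m handwheel '[20,-37,0,0.14, 40,-75,0,0.28, 60,-112,0,0.42, 82,-150,0,0.56, 105,-190,0,0.7, 128,-232,0,0.84, 150,-274,0,0.98, 173,-316,0,1.12, 197,-358,0,1.26, 220,-400,0,1.4]'
python3 - <<'E'
from h import *
rel([440,-330,240],0.35,False)
E
```

```text
t: 10.6
position: [442.0, -304.4, 243.5]
orientation: [0.001, 0.471, 0.882, 0.001]
ft_force: [1.9, 1.3, 0.3]
opening: 85.4
rel [-20.1 -15.9   3.4] turn 1.811 | at [ 442.  -304.4  243.5] yaw 2.161 tilt [0.0021 0.0016] j6 0.38 t 10.6 F [1.9 1.3 0.3] open 85.4
```

```bash
python3 -m handwheel '[-10,-8,0,0.14, -20,-16,0,0.28, -20,-16,0,0.42, -20,-16,0,0.56, -20,-16,0,0.7, -20,-16,0,0.84, -20,-16,0,0.98, -20,-16,0,1.12, -20,-16,0,1.26, -20,-16,0,1.4]'
python3 -m handwheel '[0,0,0,0.14, 0,0,0,0.28,0,0,0,0.41,0,0,0,0.41]'
python3 - <<'E'
from h import *
d=wshot('w5.png')
for q,z in dict(stick_grip=39,stick_tip=9,mat=0).items():
    for r in env.landmark_of('wrist',q)[:3]: print(q,np.round(r['point'],1),round(r['p'],2),np.round(atz(d,r['point'],z),1))
rel([504,-318,150],0.32,False)
E
```

```text
t: 11.6
position: [439.9, -330.0, 243.5]
orientation: [-0.0, 0.929, 0.37, 0.001]
ft_force: [-0.4, 0.8, 1.4]
opening: 85.5
t: 12.0
position: [439.9, -329.9, 243.5]
orientation: [-0.001, 0.985, 0.173, 0.001]
ft_force: [-0.0, 0.2, -0.1]
opening: 85.1
stick_grip [260.  504.5] 0.88 [ 459.3 -532.9   39. ]
stick_grip [145.7 333.4] 0.8 [ 501.6 -319.9   39. ]
stick_grip [330.1 306.5] 0.8 [ 313.8 -359.6   39. ]
stick_tip [158.  547.4] 0.95 [ 585.3 -553.1    9. ]
stick_tip [385.2 300.4] 0.86 [ 217.3 -383.5    9. ]
stick_tip [208.4  82.1] 0.78 [343.7 -60.3   9. ]
mat [116.  353.2] 0.75 [ 537.4 -329.6    0. ]
rel [64.1 11.  93.7] turn 0.032 | at [ 439.9 -329.9  243.5] yaw 0.352 tilt [0.0022 0.0016] j6 2.14 t 12.2 F [1.3 0.4 0.2] open 85.0
```

View pics/w5.png

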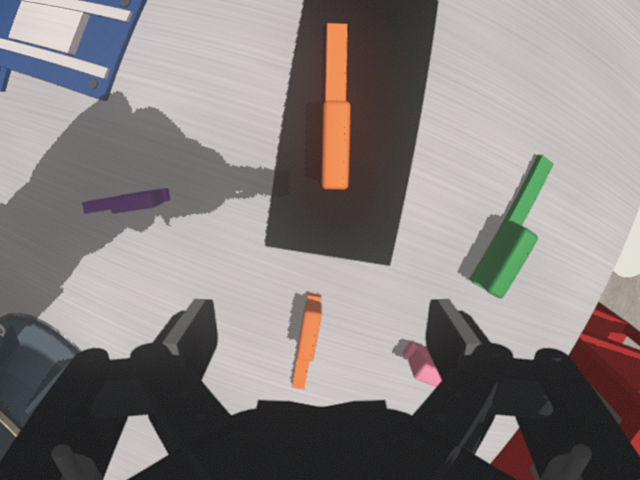

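```bash
python3 - <<'E'
from h import *
im=cv2.imread('pics/w5.png')
cv2.imwrite('pics/w5c.png',cv2.resize(im[10:200,290:390],None,fx=3.1,fy=3.1,interpolation=cv2.INTER_CUBIC))
E
```

```text
(no output)
```

View pics/w5c.png

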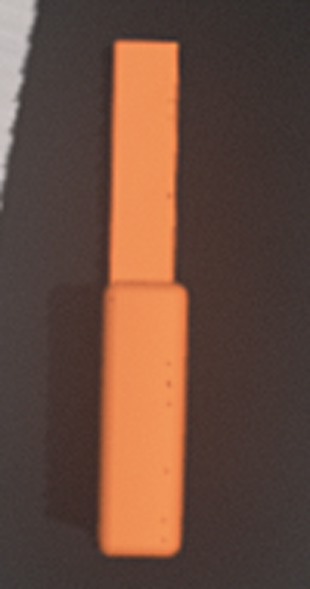

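```bash
python3 - <<'E'
from h import *
d=env.get_image('wrist'); d['fish']=True
f=lambda x,y,z: atz(d,(10+y/3.1,290+x/3.1),z)
r=f(140,553,56); fr=f(146,284,56); t=f(147,41,15)
print(r,fr,t)
v=fr-r; print(np.linalg.norm(v),np.arctan2(v[1],v[0])); c=(r+fr)/2
print('c',c); v=t-c; v[2]=0; print(np.linalg.norm(v),np.arctan2(v[1],v[0]), t-125*v/np.linalg.norm(v))
# mat corners near: row 245,col 265 ; row 265,col 391
a=atz(d,(245,265),3);b=atz(d,(265,391),3);print(a,b,np.linalg.norm(b-a))
E
```

```text
[ 466.56496091 -333.87628267   56.        ] [ 539.67960033 -308.41453717   56.        ] [ 620.96739869 -280.72351242   15.        ]
77.42125665563431 0.3351097327442477
c [ 503.12228062 -321.14540992   56.        ]
124.58491742846792 0.3304329392338121 [ 502.7296532  -321.28008453   15.        ]
[ 376.86493788 -288.6823004     3.        ] [ 402.97335535 -426.15878114    3.        ] 139.93367078757362
```

```bash
python3 - <<'E'
from h import *
rel([503,-321,100],0.332,False)
E
python3 -m handwheel '[31,-7,60,0.01, 62.5,-13.5,110,0.02, 62.5,-13.5,143,0.02, 62.5,-13.5,143,0.02, 62.5,-13.5,143,0.02]' 70
python3 - <<'E'
from h import *
d=wshot('w6.png')
rel([503,-321,21],0.332,False)
E
```

```text
rel [ 62.   13.4 143.6] turn 0.019 | at [ 439.9 -329.9  243.5] yaw 0.351 tilt [0.0021 0.0015] j6 2.15 t 12.25 F [-0.1 -0.3 -0.5] open 85.1
t: 12.75
position: [493.5, -295.1, 100.2]
orientation: [-0.001, 0.986, 0.166, 0.0]
ft_force: [-0.6, -0.4, 0.5]
opening: 59.7
rel [-0.1 26.5 80.9] turn 0.0 | at [ 494.2 -296.   102. ] yaw 0.332 tilt [0.0024 0.0011] j6 2.27 t 12.8 F [ 0.2 -0.2  0.8] open 59.6
```

View pics/w6.png

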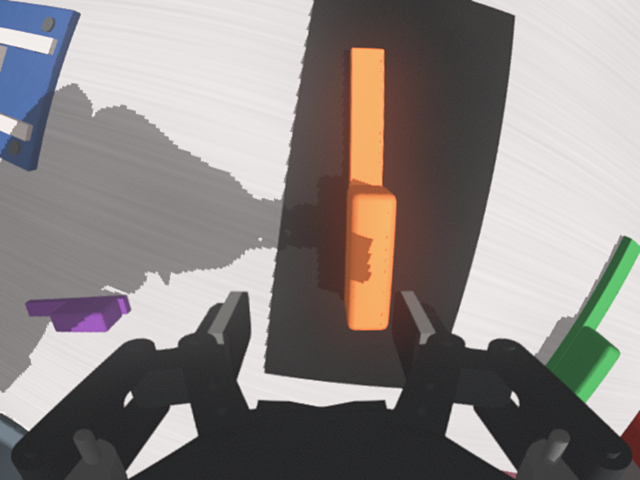

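I typed the wrong sign on ty: the handle (col ~370) lies right of the jaw centre. Correcting.

```bash
python3 -m handwheel '[0,15,0,0, 0,26.5,0,0, 0,26.5,0,0, 0,26.5,0,0]'
python3 - <<'E'
from h import *
d=wshot('w7.png')
rel([503,-321,21],0.332,False)
E
```

```text
t: 13.2
position: [503.0, -321.7, 103.0]
orientation: [0.0, 0.986, 0.165, 0.002]
ft_force: [-0.3, 0.3, -1.3]
opening: 59.7
rel [-0.  -0.2 81.7] turn -0.0 | at [ 502.8 -321.2  102.7] yaw 0.332 tilt [0.0031 0.0009] j6 2.24 t 13.25 F [-0.8  0.  -0.1] open 59.7
```

View pics/w7.png

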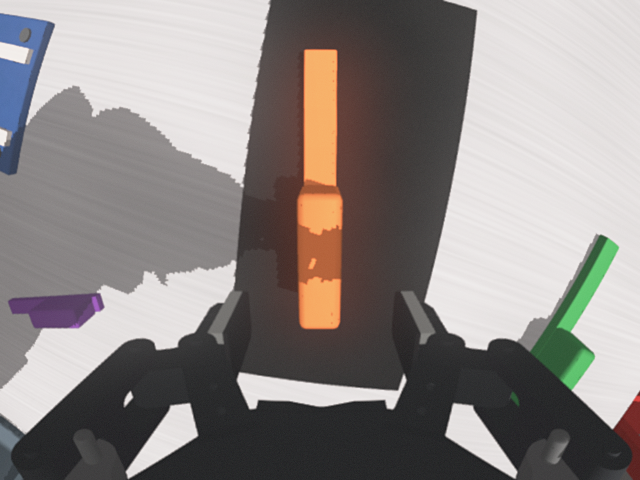

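Now the handle is centred between the fingers. I descend and grip.

```bash
python3 -m handwheel '[0,0,25,0, 0,0,50,0, 0,0,68,0, 0,0,78,0, 0,0,81,0, 0,0,81,0]' 
python3 -m handwheel '[0,0,0,0, 0,0,0,0, 0,0,0,0, 0,0,0,0, 0,0,0,0, 0,0,0,0]' 0 60
python3 - <<'E'
from h import *
d=wshot('w8.png')
rel([503,-321,21],0.332,False)
E
```

```text
t: 13.85
position: [503.2, -321.1, 22.0]
orientation: [-0.0, 0.986, 0.165, 0.002]
ft_force: [0.8, -0.5, 0.3]
opening: 59.8
t: 14.45
position: [503.7, -321.4, 23.0]
orientation: [0.0, 0.986, 0.165, 0.002]
ft_force: [-0.5, 1.4, 5.6]
opening: 23.5
rel [-0.5 -0.6  1.9] turn -0.0 | at [ 503.7 -321.4   22.9] yaw 0.332 tilt [0.0044 0.0001] j6 2.24 t 14.5 F [-0.1  1.6  6. ] open 23.6
```

View pics/w8.png

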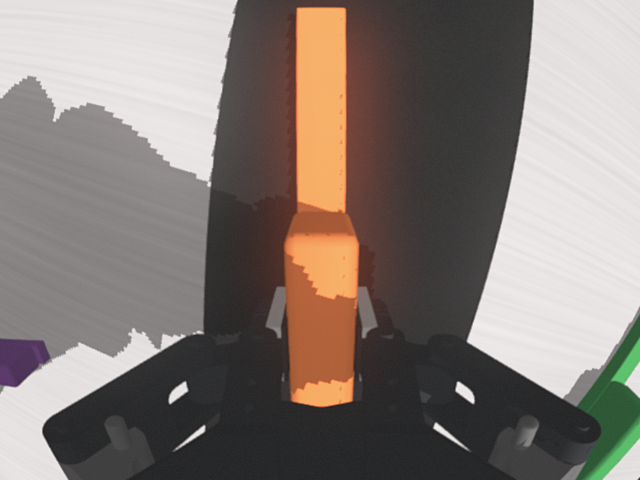

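Gripped squarely at opening 23.6 mm. I lift and carry it behind the bar.

```bash
python3 -m handwheel '[0,0,-10,0, 0,0,-30,0, 0,0,-60,0, 0,0,-90,0, 0,0,-100,0]'
python3 - <<'E'
from h import *
rel([534.7,-150.5,120],1.515,False)
E
```

```text
t: 15.0
position: [504.5, -322.2, 126.8]
orientation: [0.002, 0.986, 0.165, 0.004]
ft_force: [0.3, -0.7, -1.7]
opening: 23.4
rel [  84.5 -152.5    6.6] turn -1.183 | at [ 504.5 -322.2  126.8] yaw 0.332 tilt [ 0.0083 -0.0024] j6 2.24 t 15.0 F [ 0.3 -0.7 -1.7] open 23.4
```

```bash
python3 -m handwheel '[8,-15,0,-0.12, 17,-31,0,-0.24, 26,-47,0,-0.36, 35,-63,0,-0.48, 44,-79,0,-0.6, 53,-95,0,-0.72, 62,-111,0,-0.84, 70,-127,0,-0.96, 79,-143,3,-1.08, 84.5,-152.5,6,-1.183]'
python3 -m handwheel '[0,0,0,0, 0,0,0,0]'
python3 - <<'E'
from h import *
d=wshot('w9.png')
for q,z in dict(mouth=12,stop_face=20,bar_front=20,bar_tail=20,stick_tip=101,stick_grip=135).items():
    for r in env.landmark_of('wrist',q)[:2]: print(q,np.round(r['point'],1),round(r['p'],2),np.round(atz(d,r['point'],z),1))
rel([534.7,-150.5,120],1.515,False)
E
```

```text
t: 16.0
position: [534.7, -149.3, 120.4]
orientation: [0.004, 0.725, 0.689, 0.002]
ft_force: [0.7, -0.2, -1.5]
opening: 23.2
t: 16.2
position: [534.5, -149.3, 120.3]
orientation: [0.003, 0.725, 0.688, 0.002]
ft_force: [0.5, 0.2, -1.1]
opening: 23.3
bar_tail [ 90.5 596.1] 0.31 [757.3 -38.7  20. ]
stick_tip [139.9  77.2] 0.65 [417.2 -68.  101. ]
stick_tip [ 11.  318.8] 0.61 [539.8 -23.6 101. ]
stick_grip [323.8 317.4] 0.68 [ 532.5 -150.1  135. ]
stick_grip [241.4 113. ] 0.61 [ 453.1 -112.5  135. ]
rel [-0.8  0.1  0.5] turn 0.004 | at [ 534.7 -149.7  120.5] yaw 1.519 tilt [ 0.0082 -0.0022] j6 1.35 t 16.55 F [-0.3 -0.8 -1.4] open 23.3
```

View pics/w9.png

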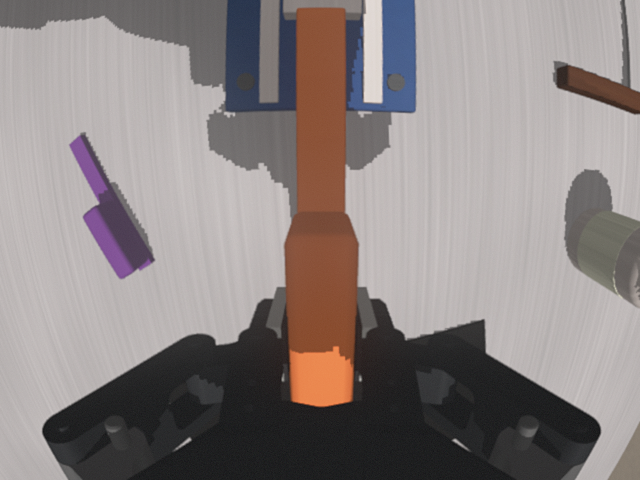

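```bash
python3 - <<'E'
from h import *
im=cv2.imread('pics/w9.png')
cv2.imwrite('pics/w9c.png',cv2.resize(im[0:110,220:420],None,fx=4,fy=4,interpolation=cv2.INTER_CUBIC))
E
```

```text
(no output)
```

View pics/w9c.png

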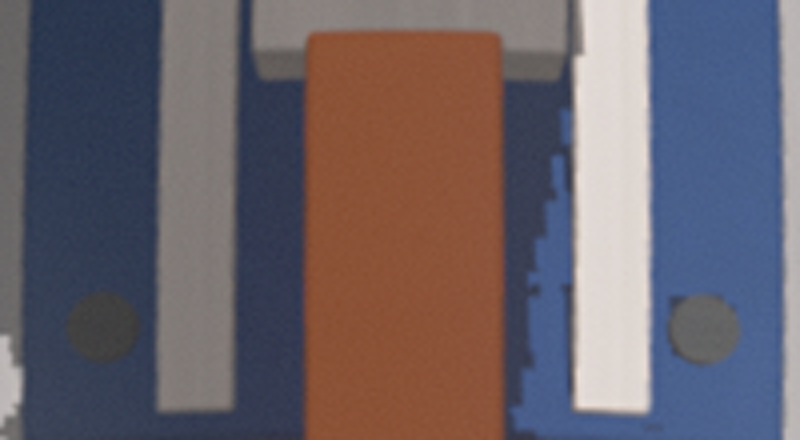

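```bash
python3 - <<'E'
from h import *
d=env.get_image('wrist'); d['fish']=True
f=lambda x,y,z: atz(d,(y/4,220+x/4),z)
print('bar tail L,R',f(252,53,28),f(568,53,28))
L1,L2=f(234,408,18),f(238,60,18);R1,R2=f(575,410,18),f(572,60,18)
for p,q in((L1,L2),(R1,R2)):
    v=q-p; print(p,q,np.arctan2(v[0],v[1]))
print('lane end mid',(L1+R1)/2, 'far',(L2+R2)/2)
print('stick tip top', f(404,33,120.5-20+12))
rel([0,0,0],0)
E
```

```text
bar tail L,R [518.68113686   1.66345965  28.        ] [568.27283688  -0.63699941  28.        ]
[512.1654874  -56.11141979  18.        ] [515.56829941   4.08901739  18.        ] 0.05646462154768294
[567.31294703 -59.2019011   18.        ] [570.203441     1.47340962  18.        ] 0.04760272842521277
lane end mid [539.73921721 -57.65666044  18.        ] far [542.88587021   2.7812135   18.        ]
stick tip top [540.48247412 -26.70323693 112.5       ]
rel [ 122.3 -542.6  115.8] turn 1.52 | at [ 534.7 -149.6  120.5] yaw 1.52 tilt [ 0.0081 -0.0022] j6 1.35 t 16.6 F [-0.   0.9 -0.8] open 23.5
```

Measured: bar tail centre is (543.5, 0.5) and the lane axis points 0.053 rad off +y. The stick is lined up to within 1 mm. I lower it into the lane.

```bash
python3 -m handwheel '[0,1,25,0, 0,1,50,0, 0,1,70,0, 0,1,81,0, 0,1,85.5,0, 0,1,85.5,0]'
python3 - <<'E'
from h import *
d=wshot('w10.png'); shot('scene','s1.png')
rel([534.7,-150.5,34.5],1.519,False)
E
```

```text
t: 17.2
position: [536.4, -149.9, 35.0]
orientation: [0.004, 0.725, 0.689, 0.002]
ft_force: [0.3, -0.7, -0.8]
opening: 23.0
rel [-0.6 -2.2  1.3] turn 0.0 | at [ 537.  -150.    35.9] yaw 1.519 tilt [ 0.0093 -0.0026] j6 1.35 t 17.3 F [-0.1 -0.1 -1.8] open 23.1
```

View pics/w10.png

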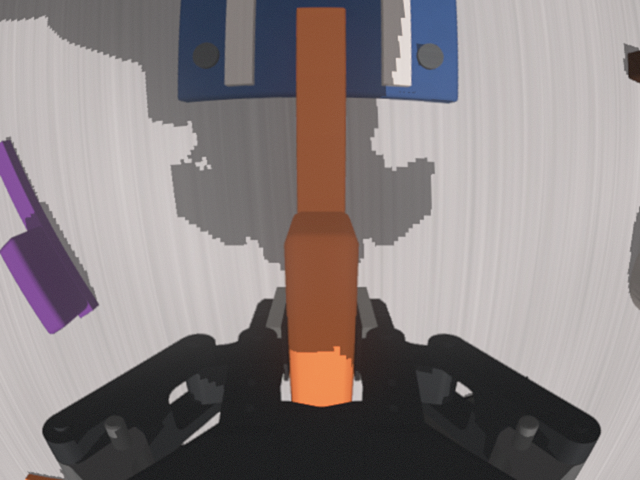

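View pics/s1.png

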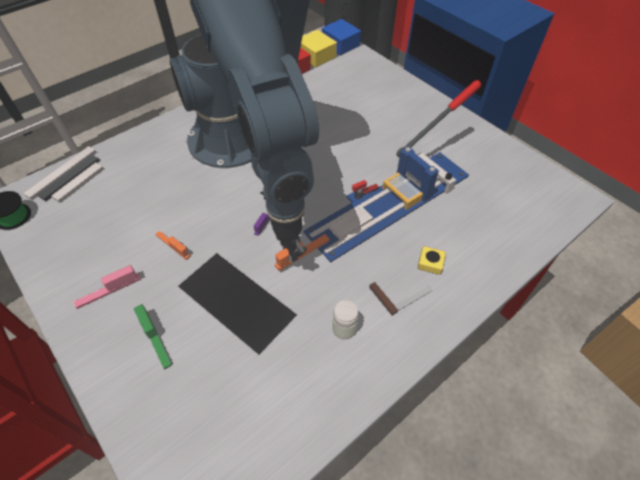

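The stick lies in the lane behind the bar, with its blade tip at about px (321,10) and about 1.5 mm to the right. I trim that and push.

```bash
python3 -m handwheel '[5,-1.7,1,0, 10,-1.7,1.5,0, 16,-1.7,1.5,0, 22,-1.7,1.5,0, 27,-1.7,1.5,0, 33,-1.7,1.5,0, 40,-1.7,1.5,0, 50,-1.7,1.5,0, 60,-1.7,1.5,0, 70,-1.7,1.5,0]'
python3 - <<'E'
from h import *
d=wshot('w11.png')
p,R,s=pose(); y=p[1]+125
print('lateral tip err', p[0]+125*R[0,0]-(542.9+.053*(y)))
rel([534.7,-150.5,34.5],1.519,False)
E
```

```text
t: 18.3
position: [538.9, -79.1, 34.2]
orientation: [0.004, 0.725, 0.689, 0.003]
ft_force: [-0.2, -2.3, -0.6]
opening: 23.3
lateral tip err -0.2361793518881541
rel [-72.8  -0.5  -0.3] turn 0.001 | at [538.9 -77.8  34.1] yaw 1.52 tilt [ 0.0092 -0.0018] j6 1.48 t 18.35 F [-0.2  1.9 -1. ] open 23.4
```

View pics/w11.png

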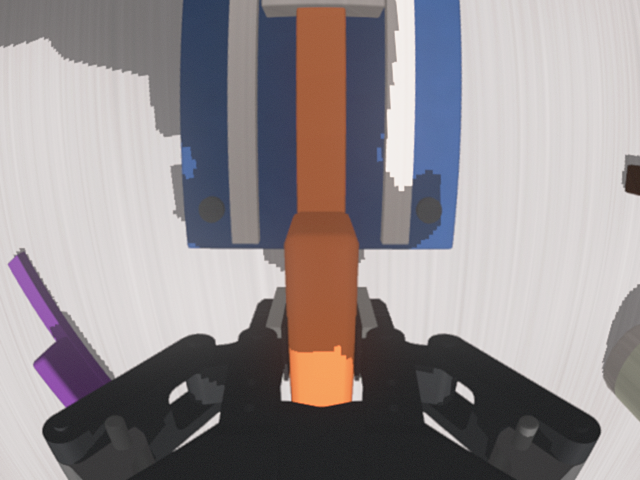

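Contact is made and the bar's tail is at the blade tip (px row 12). I keep pushing.

```bash
python3 -m handwheel '[8,0,0,0, 18,0,0,0, 28,0,0,0, 38,0,0,0, 48,0,0,0, 58,0,0,0, 68,0,0,0, 78,0,0,0, 86,0,0,0, 92,0,0,0]'
python3 - <<'E'
from h import *
d=wshot('w12.png'); shot('scene','s2.png')
p,R,s=pose(); y=p[1]+125
print('lateral tip err', p[0]+125*R[0,0]-(542.9+.053*(y)))
rel([534.7,-150.5,34.5],1.519,False)
E
```

```text
t: 19.35
position: [543.6, 14.8, 34.1]
orientation: [0.004, 0.725, 0.689, 0.003]
ft_force: [0.7, -2.2, -0.3]
opening: 23.1
lateral tip err -0.5858152466626052
rel [-165.6   -0.6   -0.4] turn 0.002 | at [543.5  14.9  34. ] yaw 1.521 tilt [ 0.0092 -0.0014] j6 1.65 t 19.45 F [-0.8 -1.1 -1.2] open 23.3
```

View pics/w12.png

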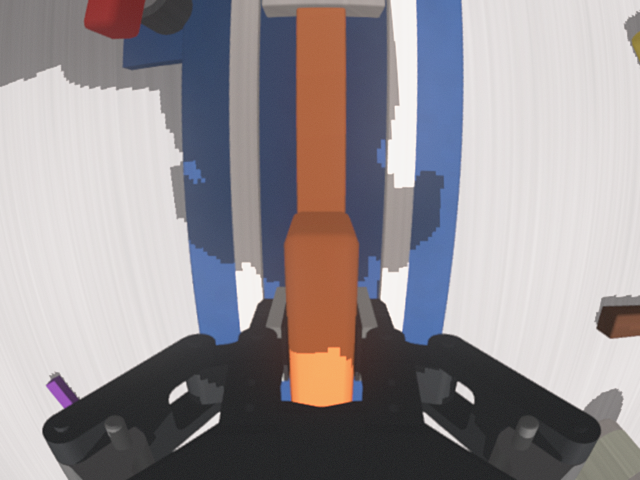

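View pics/s2.png

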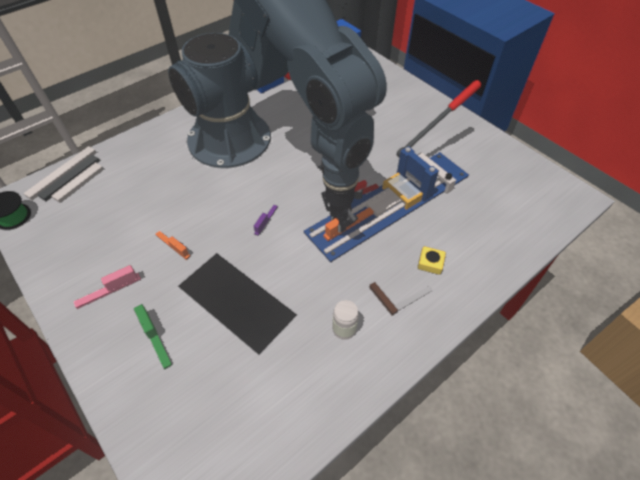

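```bash
python3 -m handwheel '[6,0,0,0, 13,0,0,0, 20,0,0,0, 27,0,0,0, 34,0,0,0, 41,0,0,0, 48,0,0,0, 54,0,0,0, 60,0,0,0, 64,0,0,0]'
python3 - <<'E'
from h import *
d=wshot('w13.png')
p,R,s=pose(); y=p[1]+125
print('lateral tip err', p[0]+125*R[0,0]-(542.9+.053*(y)))
rel([534.7,-150.5,34.5],1.519,False)
d=shot('top','t2.png')
for c in ('top',):
  for q in ['stop_face','gate_grip']:
    for r in env.landmark_of(c,q)[:2]: print(q,np.round(r['point'],1),round(r['p'],2),np.round(atz(d,r['point'],20),1))
E
```

```text
t: 20.45
position: [546.7, 79.4, 34.0]
orientation: [0.004, 0.724, 0.689, 0.003]
ft_force: [-0.4, -1.2, -1.4]
opening: 23.4
lateral tip err -0.858621551877718
rel [-230.6   -0.8   -0.4] turn 0.003 | at [546.8  79.8  34. ] yaw 1.522 tilt [ 0.0093 -0.0011] j6 1.77 t 20.5 F [-0.9  0.8 -1.2] open 23.0
stop_face [237.1 123.3] 0.78 [571.3 385.5  20. ]
gate_grip [157.6 350.8] 0.23 [ 769.  -165.7   20. ]
```

View pics/w13.png

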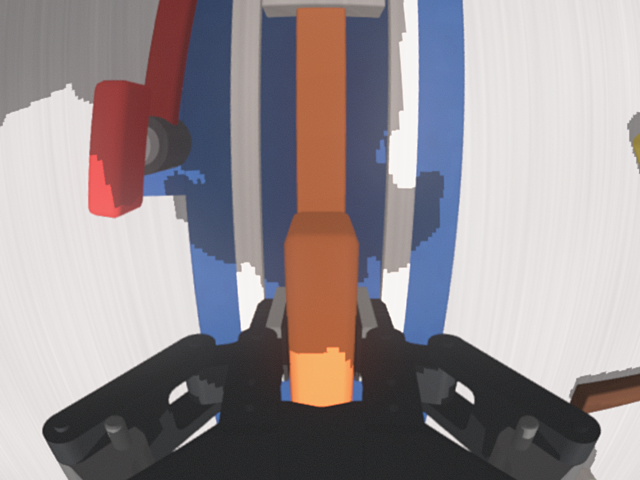

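View pics/t2.png

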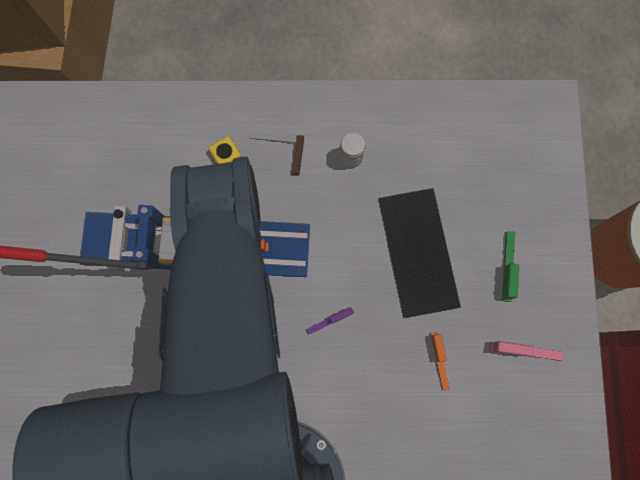

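```bash
python3 -m handwheel '[5,0.5,0,0, 10,0.5,0,0, 15,0.7,0,0, 20,0.7,0,0, 25,0.7,0,0, 30,0.7,0,0, 35,0.7,0,0]'
python3 -m handwheel '[3,0,0,0, 6,0,0,0, 9,0,0,0, 12,0,0,0, 14,0,0,0]'
python3 - <<'E'
from h import *
p,R,s=pose(); y=p[1]+125
print('lateral tip err', p[0]+125*R[0,0]-(542.9+.053*(y)), 'tip y',p[1]+124.8)
rel([534.7,-150.5,34.5],1.519,False)
E
```

```text
t: 21.35
position: [549.1, 114.3, 33.9]
orientation: [0.004, 0.724, 0.689, 0.003]
ft_force: [0.2, -1.2, -0.8]
opening: 23.4
t: 21.85
position: [549.8, 128.5, 33.9]
orientation: [0.004, 0.724, 0.689, 0.003]
ft_force: [0.3, -2.4, -1.3]
opening: 23.2
lateral tip err -0.3673799729224356 tip y 253.30766507140856
rel [-279.4   -1.4   -0.4] turn 0.003 | at [549.8 128.5  33.9] yaw 1.522 tilt [ 0.0091 -0.0012] j6 1.85 t 21.85 F [ 0.3 -2.4 -1.3] open 23.2
```

Bar front is at y≈373 and the stop is expected near 386. I creep with force checks.

```bash
python3 -m handwheel '[1.5,0,0,0, 3,0,0,0, 4.5,0,0,0, 6,0,0,0]'
python3 -m handwheel '[1,0,0,0, 2,0,0,0]'
python3 -m handwheel '[1,0,0,0, 1.5,0,0,0]'
```

```text
t: 22.25
position: [549.9, 132.0, 33.9]
orientation: [0.005, 0.725, 0.689, 0.001]
ft_force: [-3.8, -31.4, 9.3]
opening: 22.9
t: 22.45
position: [549.8, 132.1, 33.9]
orientation: [0.007, 0.725, 0.688, -0.0]
ft_force: [-2.4, -21.2, 6.6]
opening: 23.6
t: 22.65
position: [549.7, 132.0, 34.1]
orientation: [0.008, 0.726, 0.688, -0.001]
ft_force: [-2.7, -18.2, 6.4]
opening: 23.4
```

```bash
python3 - <<'E'
from h import *
d=wshot('w14.png'); t=shot('top','t3.png'); s=shot('scene','s3.png')
im=s['image'][130:250,320:480]; cv2.imwrite('pics/s3c.png',cv2.resize(im,None,fx=5,fy=5,interpolation=cv2.INTER_CUBIC))
im=t['image'][190:290,70:220]; cv2.imwrite('pics/t3c.png',cv2.resize(im,None,fx=5,fy=5,interpolation=cv2.INTER_CUBIC))
ux=np.array([np.cos(-.054),np.sin(-.054)]);uy=np.array([-ux[1],ux[0]]);M=np.array([555.6,228.7])
for n,c in(('top',t),('scene',s)):
  for sy in (145,148,152,157):
    for sx in(-30,30):
      P=M+ux*sx+uy*sy; r=proj(c,[*P,38]); print(n,sy,sx,np.round(r,1))
rel([0,0,0],0)
E
```

```text
top 145 -30 [251.4 124.3]
top 145 30 [226.6 127.1]
top 148 -30 [251.3 123.1]
top 148 30 [226.5 125.8]
top 152 -30 [251.2 121.4]
top 152 30 [226.4 124.2]
top 157 -30 [251.1 119.3]
top 157 30 [226.3 122.1]
scene 145 -30 [165.8 422.8]
scene 145 30 [177.  436.6]
scene 148 -30 [165.4 423.5]
scene 148 30 [176.6 437.3]
scene 152 -30 [164.9 424.4]
scene 152 30 [176.  438.3]
scene 157 -30 [164.2 425.6]
scene 157 30 [175.3 439.4]
rel [-160.6 -542.3   31.1] turn 1.518 | at [549.7 132.   34.1] yaw 1.518 tilt [ 0.0087 -0.0131] j6 1.87 t 22.8 F [ -2.4 -15.7   5.3] open 23.7
```

View pics/s3c.png

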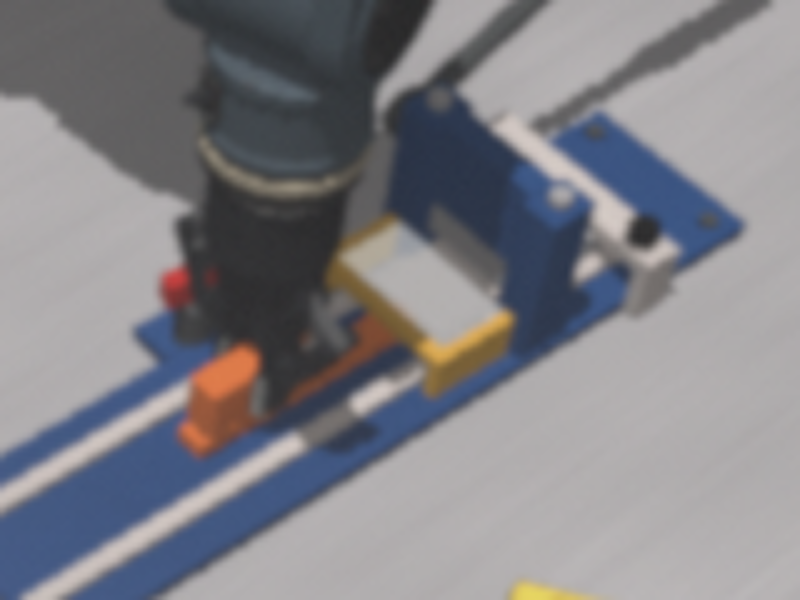

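View pics/t3c.png

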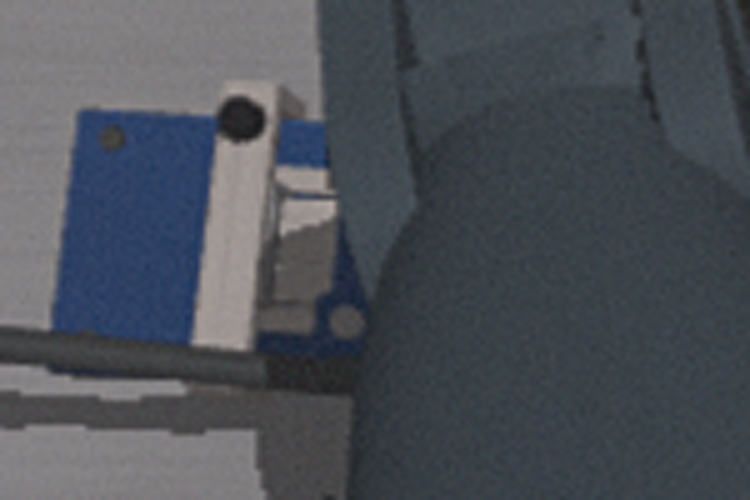

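View pics/w14.png

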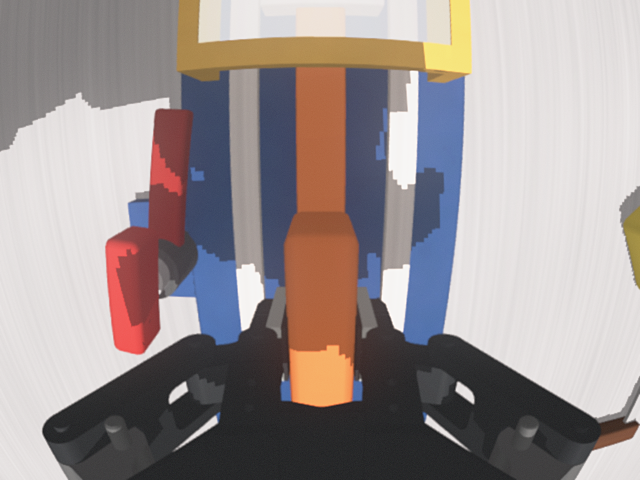

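In the top crop the bar (crop cols 275–335) runs right up to the stop's face (crop col ~270). The 20–30 N reaction at bar front s≈148 fits the stop's position. I check that the stop hasn't shifted against the first picture.

```bash
python3 - <<'E'
import cv2,numpy as np
g=lambda f: cv2.imread('pics/'+f,0).astype(np.float32)
a,b,c=g('top0.png'),g('t2.png'),g('t3.png')
r=(slice(200,236),slice(105,122)); 
for n,r in dict(stop=(slice(200,262),slice(100,122)),bed=(slice(205,262),slice(82,100))).items():
    for m,x in(('t2',b),('t3',c)):
        print(n,m,cv2.phaseCorrelate(a[r].copy(),x[r].copy()))
# subpixel left edge of stop per rows
for m,x in(('t0',a),('t2',b),('t3',c)):
    p=x[222:250,100:130].mean(0); print(m,np.round(p).astype(int))
E
```

```text
stop t2 ((-0.021056751682959174, -0.008559560802083865), 1.0148217262079318)
stop t3 ((0.007029468047994314, -0.04621548012877241), 1.0420938196281593)
bed t2 ((0.021376152170677898, 0.09693488527853233), 1.063996638192071)
bed t3 ((0.1036647778880706, -0.12113295280038372), 1.1061460142886197)
t0 [ 55  56  54  57  55  56  56  56  55  59  78 103 126 134 134 132 133 134
 135 134 132 119 106  92  84  78  75  72  70  68]
t2 [ 63  63  64  64  63  63  63  63  62  67  90 116 143 153 152 151 151 152
 153 153 150 135 121 105  95  88  85  83  78  77]
t3 [ 62  63  62  62  63  62  63  61  61  67  89 116 143 152 152 150 151 152
 153 153 150 131 107  89  84  85 101 107 107 106]
```

The stop is unmoved (under 0.1 px). I back out along the lane, then lift.

```bash
python3 -m handwheel '[-3,0,0,0, -10,0,0,0, -22,0,0,0, -40,0,0,0, -60,0,0,0, -80,0,0,0, -100,0,-2,0, -125,0,-15,0, -150,0,-40,0, -160,0,-80,0]'
python3 - <<'E'
from h import *
p,R,s=pose(); print(R.round(4).tolist())
rel([503.7,-321.4,130],0.332,False)
shot('top','t4.png'); d=wshot('w15.png')
E
```

```text
t: 23.8
position: [538.7, -29.2, 115.4]
orientation: [0.007, 0.726, 0.687, -0.003]
ft_force: [0.5, 0.1, -1.6]
opening: 23.2
[[0.0548, 0.9985, 0.005], [0.9984, -0.0547, -0.0132], [-0.0129, 0.0057, -0.9999]]
rel [-293.9  -18.9  -11. ] turn 1.184 | at [538.7 -29.2 115.4] yaw 1.516 tilt [ 0.005  -0.0132] j6 1.58 t 23.8 F [ 0.5  0.1 -1.6] open 23.2
```

View pics/w15.png

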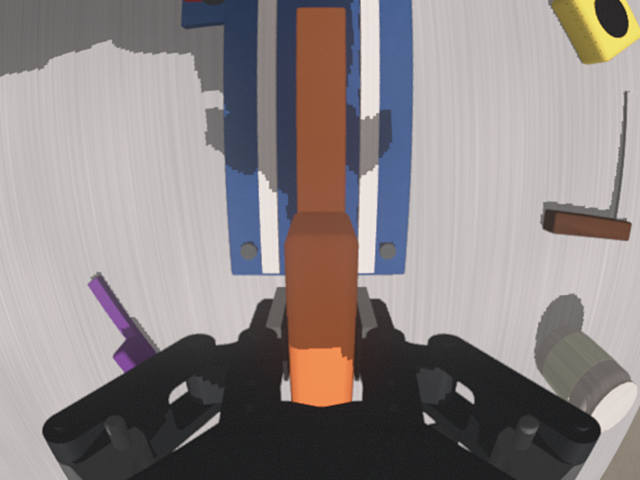

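View pics/t4.png

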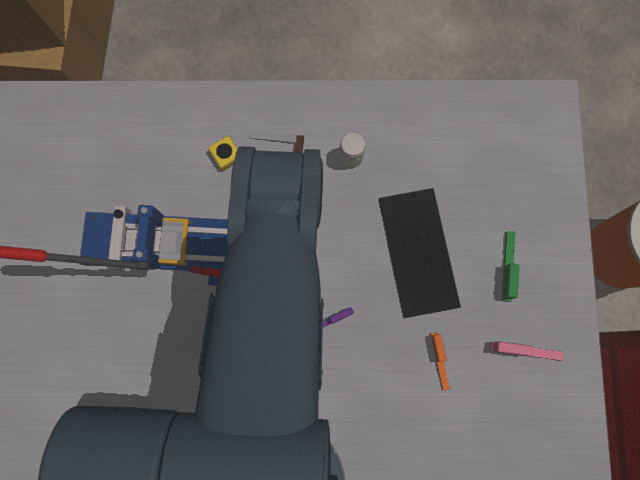

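The bar sits against the stop and the stick came free. I carry it back to the mat.

```bash
python3 -m handwheel '[-20,-1,-8,0.05, -48,-3,-11,0.17, -78,-5,-11,0.3, -108,-7,-11,0.43, -138,-9,-11,0.56, -168,-11,-11,0.7, -200,-13,-11,0.82, -230,-15,-11,0.95, -260,-17,-11,1.07, -290,-19,-11,1.18]'
python3 - <<'E'
from h import *
rel([503.7,-321.4,60],0.332,False)
E
```

```text
t: 24.9
position: [506.9, -318.6, 134.7]
orientation: [0.008, 0.986, 0.165, 0.006]
ft_force: [1.0, -0.2, -1.8]
opening: 23.4
rel [-4.7  0.3 74.7] turn -0.001 | at [ 506.9 -318.6  134.7] yaw 0.331 tilt [ 0.0154 -0.0132] j6 2.25 t 24.9 F [ 1.  -0.2 -1.8] open 23.4
```

```bash
python3 -m handwheel '[-2,0,25,0, -4.5,0,50,0, -4.5,0,75,0, -4.5,0,92,0, -4.5,0,103,0, -4.5,0,108,0, -4.5,0,110,0, -4.5,0,110,0]'
python3 - <<'E'
from h import *
d=wshot('w16.png'); rel([503.7,-321.4,23],0.332,False)
E
```

```text
t: 25.7
position: [504.6, -321.7, 25.1]
orientation: [0.008, 0.986, 0.165, 0.007]
ft_force: [0.5, 0.1, -1.7]
opening: 23.4
rel [-0.9 -0.7  2.4] turn -0.001 | at [ 504.7 -321.8   25.4] yaw 0.331 tilt [ 0.0163 -0.0137] j6 2.24 t 25.75 F [ 0.   0.1 -1.1] open 22.9
```

View pics/w16.png

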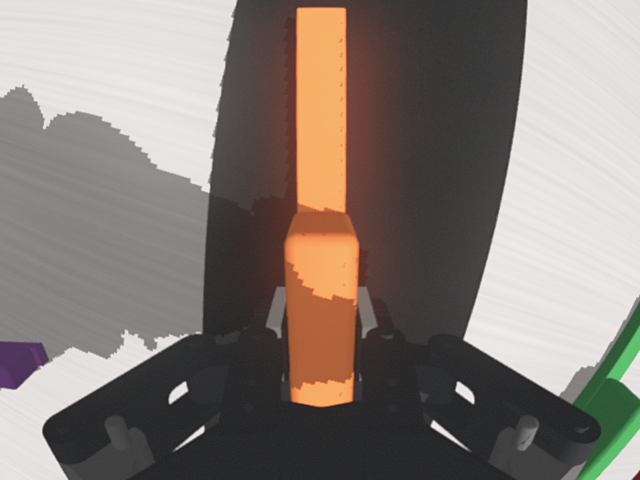

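The stick is over the same spot on the mat with its handle up. I lower it until a light contact shows.

```bash
python3 -m handwheel '[0,0,0.8,0, 0,0,1.6,0, 0,0,1.6,0]'
python3 -m handwheel '[0,0,0.5,0, 0,0,1,0, 0,0,1,0]'
```

```text
t: 26.05
position: [504.9, -321.8, 24.0]
orientation: [0.008, 0.986, 0.165, 0.007]
ft_force: [0.6, -0.2, -1.4]
opening: 23.2
t: 26.35
position: [505.1, -321.9, 23.2]
orientation: [0.008, 0.986, 0.165, 0.007]
ft_force: [0.2, 1.8, 3.1]
opening: 23.2
```

Contact felt (3 N up). I release gently and retreat upward.

```bash
python3 -m handwheel '[0,0,0,0, 0,0,0,0, 0,0,0,0, 0,0,0,0]' 65
python3 -m handwheel '[0,0,-10,0, 0,0,-30,0, 0,0,-60,0, 0,0,-100,0, 0,0,-140,0, 0,0,-180,0, 0,0,-200,0, 0,0,-200,0]'
python3 - <<'E'
from h import *
d=wshot('w17.png'); rel([503.7,-321.4,23],0.332,False)
E
```

```text
t: 26.75
position: [505.1, -321.9, 23.2]
orientation: [0.008, 0.986, 0.165, 0.007]
ft_force: [0.7, -0.1, -0.4]
opening: 55.5
t: 27.55
position: [502.8, -319.8, 227.2]
orientation: [0.01, 0.986, 0.165, 0.009]
ft_force: [-0.3, 0.6, -0.1]
opening: 55.4
rel [ -2.   -1.9 202. ] turn -0.001 | at [ 502.2 -319.4  225. ] yaw 0.331 tilt [ 0.0194 -0.0157] j6 2.25 t 27.6 F [-0.1 -0.3  0.1] open 55.6
```

View pics/w17.png

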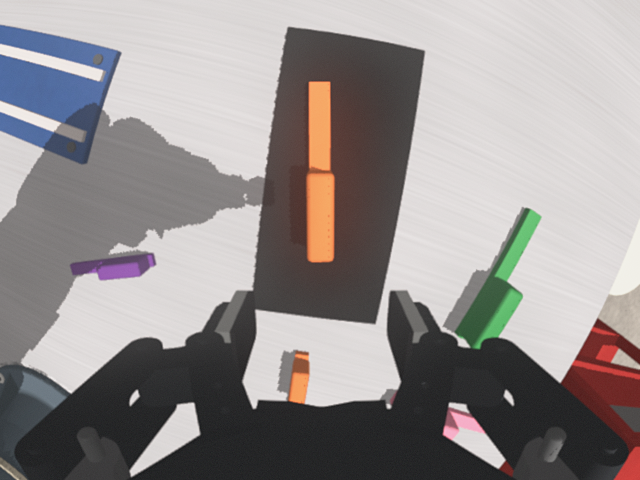

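The stick lies flat on the mat, with its handle at px (320,215). Now a check of the shear from the top and scene cameras.

```bash
python3 - <<'E'
from h import *
t=shot('top','t5.png'); s=shot('scene','s5.png')
im=t['image'][130:290,70:330]; cv2.imwrite('pics/t5c.png',cv2.resize(im,None,fx=3,fy=3,interpolation=cv2.INTER_CUBIC))
im=s['image'][130:250,320:480]; cv2.imwrite('pics/s5c.png',cv2.resize(im,None,fx=5,fy=5,interpolation=cv2.INTER_CUBIC))
w=env.get_image('wrist'); w['fish']=True
a=atz(w,(261,320),56);b=atz(w,(173,320),56); tp=atz(w,(82,319),15); print('stick c',(a+b)/2,'tip',tp,np.linalg.norm(b-a))
for q in ['bar_front','stop_face','can','square','tape']:
    for r in env.landmark_of('top',q)[:1]: print(q,np.round(r['point'],1),round(r['p'],2),np.round(atz(t,r['point'],20 if q in('bar_front','stop_face') else 0),1))
g=lambda f: cv2.imread('pics/'+f,0).astype(np.float32)
a,b=g('top0.png'),g('t5.png'); r=(slice(200,262),slice(100,122)); print(cv2.phaseCorrelate(a[r].copy(),b[r].copy()))
print(np.round(b[222:250,100:140].mean(0)).astype(int))
E
```

```text
stick c [ 504.56088132 -320.58269941   56.        ] tip [ 619.0765041 -280.8498562   15.       ] 76.86627463408946
stop_face [237.9 122.4] 0.8 [569.3 387.5  20. ]
can [156.1 350.4] 0.73 [ 779.5 -165.9   -0. ]
square [156.8 299.1] 0.96 [778.1 -37.5   0. ]
tape [154.7 226.9] 0.95 [784.4 143.6   0. ]
((-0.038986810694339624, -0.02172018577156365), 1.0202944306656718)
[ 67  67  67  68  67  67  67  67  66  71  94 123 150 160 160 158 159 160
 161 160 156 142 127 110 100 111 135 145 145 145 146 146 146 145 144 117
  95  79  70  68]
```

View pics/t5c.png

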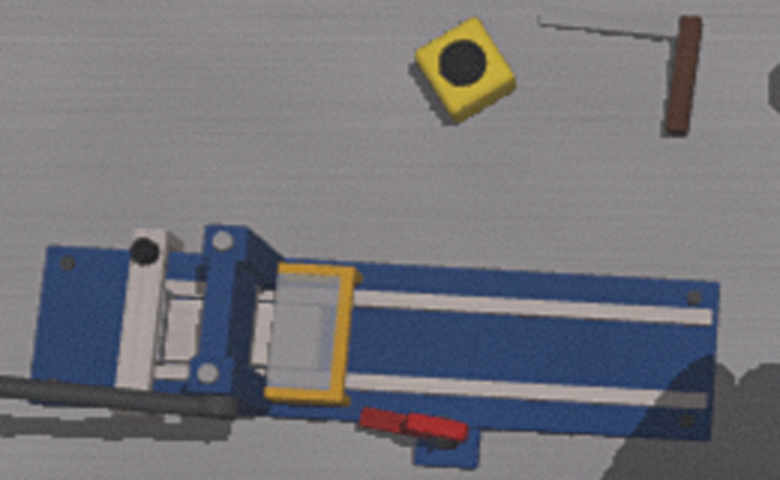

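View pics/s5c.png

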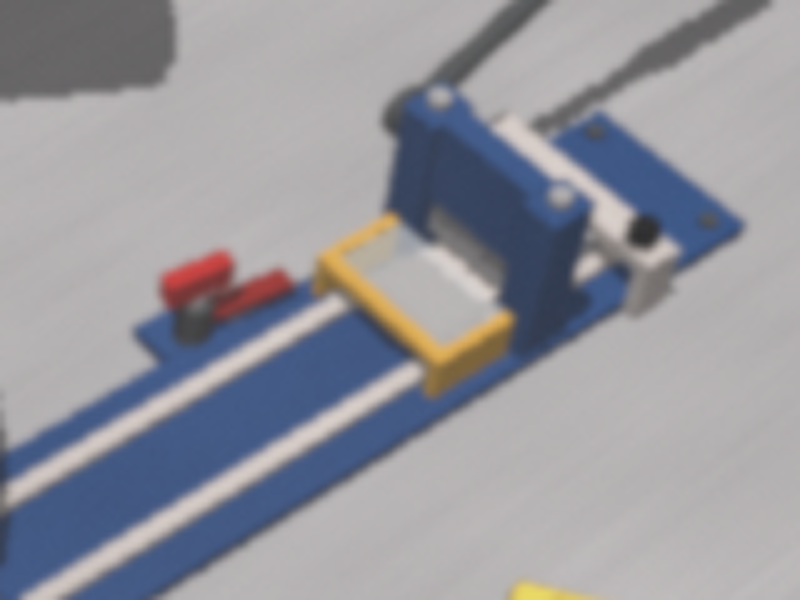

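```bash
python3 - <<'E'
from h import *
import numpy as np
T=[]
for i in range(6):
    d=env.get_image('top'); T.append(d['image'].astype(float))
im=np.mean(T,0); cv2.imwrite('pics/t6c.png',cv2.resize(im[200:265,105:185].astype(np.uint8),None,fx=9,fy=9,interpolation=cv2.INTER_CUBIC))
g=im.mean(2)
uy=np.array([.053,.9986]);ux=np.array([.9986,-.053]);M=np.array([555.3,228.7])
for row in (228,232,236,240,244):
    p=g[row,115:142]; print(row,np.round(p).astype(int))
for row in (232,240):
    for c in (122,123,124,125,126,127):
        a=atz(d,(row,c),38)[:2]-M;b=atz(d,(row,c),28)[:2]-M;e=atz(d,(row,c),12)[:2]-M
        print(row,c,'s38',round(a@uy,1),'s28',round(b@uy,1),'s12',round(e@uy,1))
for c in(175,177,179): b=atz(d,(240,c),28)[:2]-M; print('tail',c,b@uy)
E
```

```text
228 [160 156 159 161 160 160 158 156 113 117  83  77  86  95  98 110 117 117
 119 135 132 131  98  83  76  77  77]
232 [159 156 161 163 162 161 160 132 104 127  98 119 152 157 156 157 156 156
 157 159 160 160 111  79  76  79  76]
236 [157 160 162 164 161 159 159 112 103  96  81 155 161 156 156 155 157 157
 157 161 162 113  82  78  74  76  76]
240 [157 162 162 161 161 160 136 104 131  98 102 148 155 153 154 153 154 152
 157 156 109  87  79  76  76  78  77]
244 [159 162 161 161 160 159 114 111 103  92 149 157 155 154 153 155 154 155
 157 158 109  81  78  77  78  77  76]
232 122 s38 155.7 s28 159.1 s12 164.7
232 123 s38 153.3 s28 156.7 s12 162.2
232 124 s38 150.9 s28 154.3 s12 159.8
232 125 s38 148.5 s28 151.9 s12 157.4
232 126 s38 146.1 s28 149.5 s12 154.9
232 127 s38 143.7 s28 147.1 s12 152.5
240 122 s38 153.5 s28 157.0 s12 162.5
240 123 s38 151.2 s28 154.6 s12 160.1
240 124 s38 148.8 s28 152.2 s12 157.7
240 125 s38 146.4 s28 149.8 s12 155.2
240 126 s38 144.0 s28 147.4 s12 152.8
240 127 s38 141.6 s28 145.0 s12 150.4
tail 175 29.99765760663424
tail 177 25.207666286474627
tail 179 20.41784997575694
```

View pics/t6c.png

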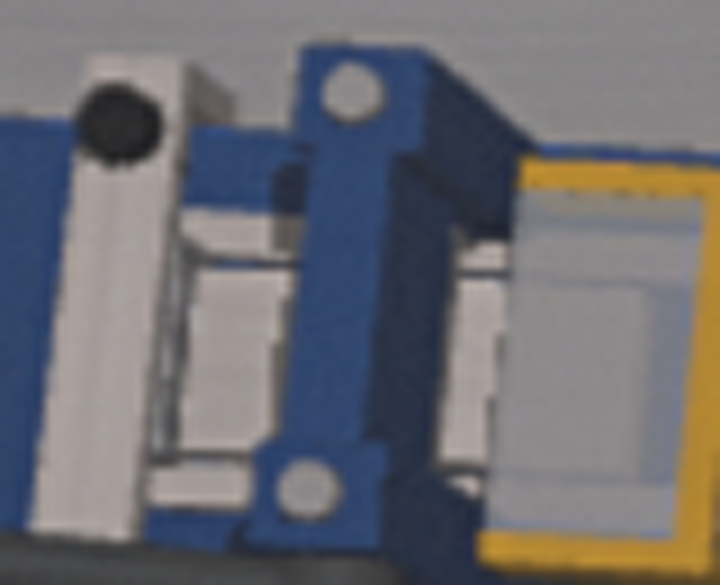

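The bar edge may either touch the stop block or sit a few mm short, because the top camera's 2.4 mm/px is coarse here. I'll verify from above with the wrist camera before handing in.

```bash
python3 - <<'E'
from h import *
rel([525,300,290],1.1,False)
E
```

```text
rel [ 223.9 -576.6  -75.2] turn -0.769 | at [ 501.7 -319.1  223.1] yaw 0.331 tilt [ 0.0168 -0.014 ] j6 2.25 t 28.3 F [ 0.2  0.7 -0.5] open 55.5
```

```bash
python3 -m handwheel '[8,-20,-30,-0.03, 21,-54,-60,-0.08, 35,-90,-75,-0.14, 50,-128,-75,-0.2, 65,-168,-75,-0.26, 82,-210,-75,-0.32, 98,-252,-75,-0.38, 114,-294,-75,-0.44, 130,-336,-75,-0.5, 146,-376,-75,-0.55]'
python3 - <<'E'
from h import *
rel([525,300,290],1.1,False)
E
```

```text
t: 29.3
position: [516.1, 87.0, 292.9]
orientation: [0.01, 0.904, 0.427, 0.005]
ft_force: [0.7, 0.0, -0.5]
opening: 55.9
rel [ 1.703e+02 -1.284e+02  1.000e-01] turn -0.217 | at [516.1  87.  292.9] yaw 0.883 tilt [ 0.0173 -0.0139] j6 2.44 t 29.3 F [ 0.7  0.  -0.5] open 55.9
```

```bash
python3 -m handwheel '[25,-19,0,-0.04, 55,-41,0,-0.08, 85,-64,0,-0.12, 115,-87,0,-0.16, 145,-110,0,-0.2, 165,-125,0,-0.217, 170,-128,0,-0.217, 170,-128,0,-0.217, 170,-128,0,-0.217]'
python3 - <<'E'
from h import *
d=wshot('w18.png'); print(240/np.tan(np.radians(d['fov_y'])/2))
rel([525,300,290],1.1,False)
print(proj(d,[563,377,28]))
for q in ['stop_face','bar_front']: print(q,[(np.round(r['point'],1),round(r['p'],2),np.round(atz(d,r['point'],20),1)) for r in env.landmark_of('wrist',q)[:2]])
E
```

```text
t: 30.2
position: [525.3, 298.7, 290.2]
orientation: [0.011, 0.853, 0.522, 0.004]
ft_force: [0.9, 0.7, -0.2]
opening: 55.5
371.64829954431775
rel [ 1.2 -1.   0.3] turn -0.001 | at [525.3 298.5 290.3] yaw 1.099 tilt [ 0.0176 -0.014 ] j6 2.57 t 30.25 F [ 0.5 -0.5  0.3] open 55.3
(np.float64(119.31980025138205), np.float64(314.19328163998944))
stop_face [(array([118.9, 313.3]), 0.85, array([562.5, 378.2,  20. ]))]
bar_front []
```

View pics/w18.png

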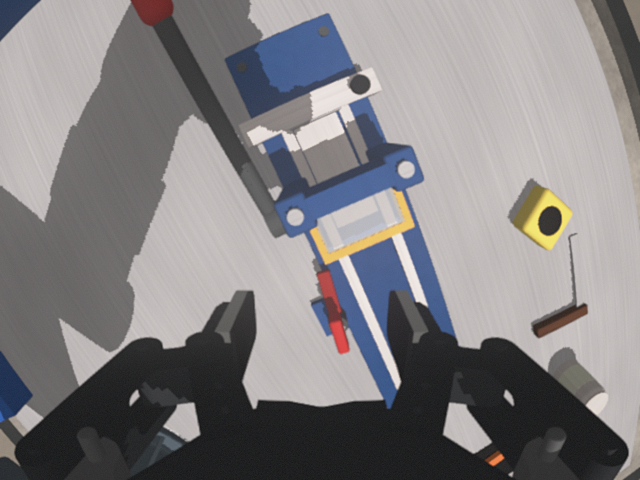

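From here the network puts the stop face at y=378.2. That agrees with the 376–377 where the bar was halted. Zooming in.

```bash
python3 - <<'E'
import cv2
im=cv2.imread('pics/w18.png')
cv2.imwrite('pics/w18c.png',cv2.resize(im[60:200,230:410],None,fx=4.2,fy=4.2,interpolation=cv2.INTER_CUBIC))
E
```

```text
(no output)
```

View pics/w18c.png

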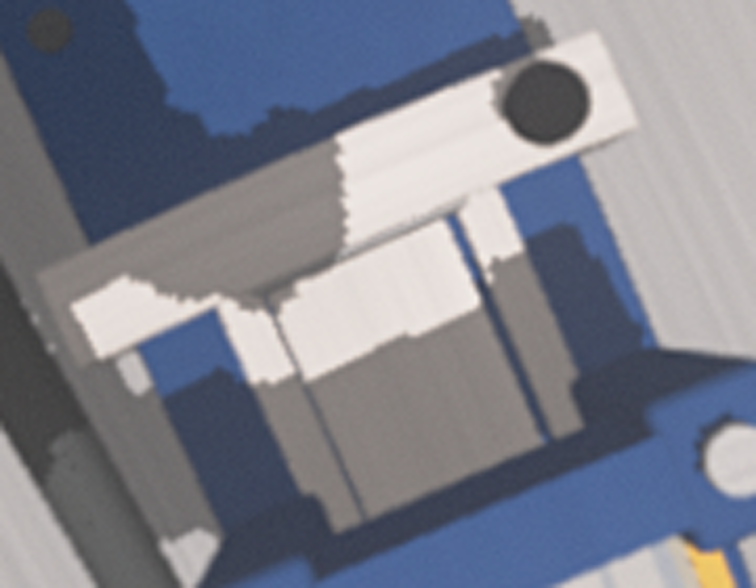

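This close view shows the bar's end flush with the stop, no gap (crop ~ (290,290)–(450,220)). The gate is swung out and nothing is near the robot. I hand in.

```bash
python3 - <<'E'
from h import *
print(env.finish_job())
E
```

```text
the job is handed in; nothing more can be done
None
```

The job is handed in at about 30 s of the 64 s allowed. By my last checks it is complete, though no verdict was reported.

- **Gate:** I turned the knob about 1.38 rad, which puts the gate at about 1.43 rad. It still looked swung out in the final picture.
- **Bar:** The stick pushed the bar under the guard to the stop. The force at contact reached about 31 N, below the stop's 45 N hold. Compared with the first top picture, the stop had moved less than 0.1 px. The final wrist picture shows the bar flush against the stop with no visible gap.
- **Push stick:** It lies released and flat on the mat, handle up, at about (504.6, -320.6). That is within 2 mm of where I picked it up.
- **Bystanders:** I never went near the can, the square or the tape measure. The networks put the can and tape within about 3 mm of the first look. The square read 7.5 mm off in x, which I take as network scatter because the pictures show it in place.

**Disagreements:** The early network estimate of the stop face (y about 386) did not fit the contact at y of about 377. A closer wrist view gave 378, which fits contact. I also typed one sideways move with the wrong sign above the stick and corrected it before descending.

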